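Unclip and open the damp box

TASK

Open the damp box: find the sprung clip on each of its two long sides, pull it up off the lid's edge rib and swing it right down, and only when both hang open take the lid off by its handle. Set the lid down gently, flat and handle up, on the bare ware board, squarely enough that no edge hangs over. Leave the unfired ware, in the box and on the bench, undisturbed.

Things in the scene. Friction and masses are not known exactly. Their poses are not given: they have to be found in the camera images.
- tote: the damp box: a grey plastic storage tote, fixed (a heavy plaster slab lies in it), 250 mm along its x, 190 mm along its y, 120 mm high; a rim flange stands out 8 mm all round at the top. Origin: centre of its underside, on the bench. Along each long side runs a steel rail with one sprung steel clip on it
- rail_a (a point): middle of the rail on the tote's +y side: a level rod along the tote's x, 82 mm up, 111 mm from the tote's middle. The clip stands on it, anywhere up to 60 mm either way from the middle: its place along the rail is not measured, see it or feel for it. It stays put under a light touch (slides at about 6 N). It is the clip's hinge pin too
- rail_b (a point): the same on the tote's -y side. Both clips: 42 mm wide; top: a grip, a level steel roll along the tote's x, 50 mm long, 10 mm thick, ends free, straight above the rail when closed, its centre 80 mm over the rod (36 mm over the lid's top face), on a tab 38 mm wide, 3 mm thick. Held by its two ends (a finger at each) it pivots between them as the clip swings
- clip_a (a joint): swing, rad, of the clip on the +y side: 0 = upright, hooked on the lid; grows as it swings outward and down about the rail; 2.3 = hanging at its stop. Turns freely: let go beyond about 0.4 rad, it falls to the stop by itself. It cannot swing while its hook is behind the rib on the lid's edge: pushed outward like that it jams
- clip_b (a joint): the same for the -y side. Both clips: grip, lip and hook are one plate that slides out of the clip, away from the rail, against springs (6 N to start, 12 N at the end stop after 10 mm) and is drawn back when let go. The hook sits behind the rib, 5.5 mm below its top: pull the grip up 7 to 10 mm and keep it pulled for the first 0.3 rad of swing
- lid: the white plastic lid, loose, 0.25 to 0.5 kg: a plate 266 mm along its x, 206 mm along its y, 6 mm thick; on top along each long edge a rib (the clips' keeper) 5 mm wide, 7 mm high; below, a ridge 10 mm deep that fits inside the tote with 2 mm play. Origin: centre of the plate's underside, 120 mm above the bench on the tote, 28 mm when lying on the ware board
- lid_handle (a point): middle of the lid's handle bar, at the lid's centre, 40 mm above the plate's underside: the bar is 106 mm long along the lid's y, 14 mm wide along its x, 12 mm high, standing on two 14 mm posts at its ends with a clear gap of 28 mm below it
- board: the bare ware board: pale wooden planks on battens, fixed, 340 mm along its x, 280 mm along its y. Origin: centre of its underside on the bench; its top is 18 mm above the bench
- ware_in_a: unfired grey clay beaker inside the tote, 65 mm wide, 70 mm high; origin at the centre of its foot; leave alone
- ware_in_b: a second such beaker inside the tote; leave alone
- jug: unfired grey clay jug with handle, 78 mm wide, 85 mm high, standing on the bench beyond the tote; origin at the centre of its foot; leave alone
- beaker: unfired grey clay beaker, 68 mm wide, 74 mm high, standing on the bench beyond the board; origin at the centre of its foot; leave alone

How it is judged:
On the way, in this order (a step that is already met when the one before it is completed fails the run):
1. both clips hang open while the lid is still on the tote (value of joint each of clip_a, clip_b above 1.7 rad and distance between lid and tote below 0.13 m), for 0.2 s.
2. the lid is lifted clear of the tote (value of joint each of clip_a, clip_b above 1.7 rad and z of lid in the frame of tote above 0.14 m), for 0.1 s.
At the end, for the whole second after the job is handed in: both clips hang open (swung more than 1.7 rad); the lid lies at rest on the ware board, handle up, within 0.05 rad of level, its centre within 42 mm of the board's centre along each of the board's axes and its sides within 0.3 rad of the board's (either way round) (value of joint each of clip_a, clip_b above 1.7 rad and x of lid in the frame of board between -0.042 and 0.042 m and y of lid in the frame of board between -0.042 and 0.042 m and angle between the x axis of lid and the x axis of board, either way round below 0.3 rad and angle between lid's own z axis and vertical below 0.05 rad and z of lid in the frame of board below 0.032 m and linear speed of lid below 0.02 m/s and angular speed of lid below 0.1 rad/s and contact force between lid and board above 0.5 N); the robot touches nothing.
It fails at once if unfired ware disturbed (a piece moved more than 20 mm) (distance of any of ware_in_a, ware_in_b, jug, beaker from where it was at the start of the episode above 0.02 m).
It fails at once if the lid dropped or banged down (within 12 mm of lying on the board it moves faster than 0.4 m/s, as after a fall of 8 mm) (z of lid in the frame of board below 0.04 m and linear speed of lid above 0.4 m/s).
It also fails if it takes over 72 s, if anything falls off the work surface, if the arm or the gripper's body presses on something with over 40 N, if the wrist force passes 120 N, or if a joint passes its speed limit or range.

ROBOT

A 7-joint arm with a two-finger parallel gripper is mounted at the origin on the work surface. World frame = base frame: x ahead of the robot, y to its left, z up, the work surface at z = 0. Lengths are in m, angles in rad, forces in N, time in s.
With the tool pointing down it reaches from about 0.4 to 0.85 m from the base axis. Payload 4.5 kg.
Tool frame: the origin (TCP) lies midway between the tips of the shut fingers; the grasp point (between the pads) lies 19 mm behind it; z points along the fingers, y is the line along which they close (so a half turn about z gives the same grasp; the last joint's range is limited). The gripper opens to 88 mm and grips with 3 to 60 N. Pads are 18 mm wide; open, the fingers measure 123 mm over their backs; the gripper's body (75 mm by 187 mm) begins 45 mm behind the grasp point.
Start: joints at [-1.158, 0.689, -0.195, 1.565, 0.157, 0.902, -0.215], TCP at [0.231, 0.581, 0.239] pointing down, gripper open.
Joint ranges: [-3.01, 3.01], [-0.46, 2.08], [-1.47, 1.51], [0.13, 2.56], [-1, 4.14], [0.04, 2.09], [-2.66, 2.66]. Speed limits (rad/s): [2.57, 2.57, 3.14, 3.14, 3.14, 3.14, 3.14].

INTERFACE

Orientations are given as a unit quaternion [x, y, z, w].
In Python, from plant import r gives the robot as it stands.
- The arm moves only by the tool carry_out, never from a script. Its argument "plan" is a list of rows, each an object with "rot": the turn, a rotation vector about the tool's x, y, z in rad, a list of three; "xyz": the shift along the tool's x, y, z in m, a list of three; "grip": the closure in counts, from 0 (fully open) to 255 (shut). In form: [{"rot": [wx, wy, wz], "xyz": [dx, dy, dz], "grip": grip}, ...]. A call has 1 to 8 rows; each row is the pose to reach, as a shift and turn from the pose commanded when the call began, along the tool's axes at that moment; what a row does not reach only later rows make up. A row lasts 1/12 s, in which the tool goes at most 41.7 mm and 7.16 degrees, less where a joint would pass 70% of its speed; a pose out of reach is approached as far as the arm can. A call with a gripper value outside its range is refused whole. The fingers move at their own pace and stop on an object; "squeeze" is the grip in N (left out, the last holds). Time passes only in rows, so rows that repeat a pose let the fingers close. It gives the time, the measured TCP pose, the force, the opening and the grip force at its end, in the units of the state.
- r.get_state(): the state, without advancing time (a new reading comes with each control period).
- r.snapshot(name): name is "side" or "top" or "wrist"; returns the picture (400x640x3 uint8, red, green, blue); there is no depth.
- r.camera_params(name): a dict with "fx", "fy", "cx", "cy" (pixels), "position" and "attitude" of the camera in the world; the wrist camera has in their place "hand_eye" (4x4, takes a point from camera to tool coordinates, whose origin is the TCP and whose axes are the flange's). Camera axes: x right, y down, z forward; pixel columns grow to the right and rows downward; lengths in m; the calibration is good to about 2 mm. The wrist camera is an equidistant fisheye: a pixel r from the principal point sees the ray r / f radians off the axis. A picture is of the moment at which its call begins: read the wrist's pose just before it. camera_params takes no time and is no camera call.
- r.finish_job(): hands the job in; it is judged then, once.
The state is a dict: "clock": time; "q": joint angles; "qd": joint speeds; "joint_torque": joint torques, N m; "tool_pos": TCP position; "eef_rot": TCP orientation; "contact_force": force on the tool from outside, world axes, zero at the start; "moment": the same for the moment, N m; "opening": opening from 0.0 (shut) to 1.0 (fully open); "finger_force": force on a finger pad.
Only numpy, scipy, OpenCV 4.12 (cv2) and the standard library are available. Lean on these libraries where they do the work, as an engineer would, in place of code of your own. Each camera call takes 0.05 s, during which the arm holds its last target. There are 200 camera calls.

## Working session

There is one attempt and no reset: what is moved stays moved. The work goes in short steps, Python scripts to look and compute and a tool call to move; the robot and the scene stay as the last step left them, time stands still between calls to the robot, and variables do not carry over. Pictures are saved under pics/ and viewed, at most 10 in all, crops included, and the job is handed in when it is done.

Besides the shell and the picture viewer there is one more tool, called after ">>>" as name(argument=value, ...) on one line, values as JSON. carry_out: Moves the arm, as the interface text tells. Its arguments: {"type":"object","properties":{"plan":{"type":"array"},"squeeze":{"type":"number"}},"required":["plan"]}

```bash
ls; mkdir -p pics; python3 - <<'E'
from plant import r
import cv2
for n in ("side","top"):
    im=r.snapshot(n); cv2.imwrite(f"pics/{n}0.png",im[:,:,::-1]); print(n,r.camera_params(n))
print(r.camera_params("wrist")); print(r.get_state())
E
```

```text
pics
side {'fx': 362.5222042362886, 'fy': 362.5222042362886, 'cx': 315.7645163056205, 'cy': 202.1979805664989, 'position': array([ 0.36210815, -0.57906359,  0.60465618]), 'attitude': array([ 0.87374797, -0.19340001,  0.09673155, -0.43566493])}
top {'fx': 396.6073281782301, 'fy': 396.6073281782301, 'cx': 320.0737203589482, 'cy': 197.596597660145, 'position': array([0.44333166, 0.00206056, 0.97974916]), 'attitude': array([-0.65627188,  0.74724368, -0.07758268,  0.07010732])}
{'fx': 309.70691628693146, 'fy': 309.70691628693146, 'cx': 321.2956333707374, 'cy': 202.20158332756534, 'hand_eye': array([[ 8.63680938e-04, -9.61744640e-01, -2.73946166e-01,
         7.05821100e-02],
       [ 9.99998944e-01,  1.15088247e-03, -8.87674495e-04,
         3.40956222e-05],
       [ 1.16899603e-03, -2.73945110e-01,  9.61744618e-01,
        -1.46358168e-01],
       [ 0.00000000e+00,  0.00000000e+00,  0.00000000e+00,
         1.00000000e+00]])}
{'clock': 0.1, 'q': array([-1.15819964,  0.68990443, -0.19451568,  1.56620591,  0.1573032 ,
        0.9024993 , -0.21508874]), 'qd': array([ 6.67500919e-04, -1.13334292e-04,  1.05910565e-03, -1.40452575e-03,
       -1.72758648e-03,  2.08001628e-03,  7.62201967e-05]), 'joint_torque': array([-3.64875290e-03, -5.28491843e+01, -1.27147458e+00, -1.53834987e+01,
       -5.25467168e-02,  2.00209834e-03,  8.04980641e-05]), 'tool_pos': array([0.23096553, 0.58016448, 0.23799652]), 'eef_rot': array([ 1.88227721e-01,  9.82125075e-01, -8.07896272e-04, -9.26969173e-05]), 'contact_force': array([-0.04194129, -0.38392108, -0.06565457]), 'moment': array([-0.01610651,  0.02417622, -0.04873569]), 'finger_force': 0.0, 'opening': 0.9990233969246601}
```

View pics/top0.png

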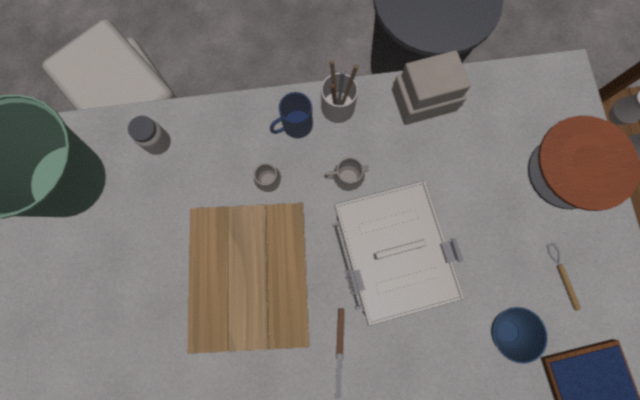

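View pics/side0.png

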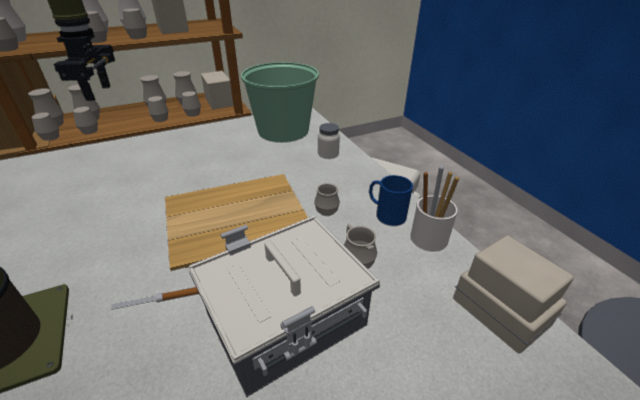

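The top view shows the lid (corners about (335,203), (424,184), (462,297), (369,323)), clips near (356,281) and (452,250), and the board between x 188 and 308. The side view shows the near clip at (298,330) and the far one at (236,240). Next I'll measure these.

```bash
cat > h.py <<'E'
import numpy as np, cv2
from scipy.spatial.transform import Rotation as R
from plant import r
def ray(n,uv):
    c=r.camera_params(n); uv=np.atleast_2d(uv).astype(float)
    d=np.c_[(uv[:,0]-c['cx'])/c['fx'],(uv[:,1]-c['cy'])/c['fy'],np.ones(len(uv))]
    return c['position'],R.from_quat(c['attitude']).apply(d)
def plane(n,uv,z):
    p,d=ray(n,uv); return p+d*((z-p[2])/d[:,2])[:,None]
def proj(n,P):
    c=r.camera_params(n); q=R.from_quat(c['attitude']).inv().apply(np.atleast_2d(P)-c['position'])
    return np.c_[q[:,0]/q[:,2]*c['fx']+c['cx'],q[:,1]/q[:,2]*c['fy']+c['cy']]
def wproj(P):
    "world -> wrist pixel (fisheye)"
    s=r.get_state(); c=r.camera_params('wrist'); H=c['hand_eye']
    t=R.from_quat(s['eef_rot']).inv().apply(np.atleast_2d(P)-s['tool_pos'])
    q=(t-H[:3,3])@H[:3,:3]; rho=np.hypot(q[:,0],q[:,1]); th=np.arctan2(rho,q[:,2])
    return np.c_[c['cx']+c['fx']*th*q[:,0]/rho,c['cy']+c['fx']*th*q[:,1]/rho]
def wplane(uv,z,s):
    c=r.camera_params('wrist'); H=c['hand_eye']; uv=np.atleast_2d(uv)-[c['cx'],c['cy']]
    rho=np.hypot(*uv.T); th=rho/c['fx']
    d=np.c_[np.sin(th)*uv[:,0]/rho,np.sin(th)*uv[:,1]/rho,np.cos(th)]
    Q=R.from_quat(s['eef_rot']); d=Q.apply(d@H[:3,:3].T); p=s['tool_pos']+Q.apply(H[:3,3])
    return p+d*((z-p[2])/d[:,2])[:,None]
E
python3 - <<'E'
from h import *
im=cv2.imread('pics/top0.png'); hsv=cv2.cvtColor(im,cv2.COLOR_BGR2HSV)
def rect(m,z,name):
    m=cv2.morphologyEx(m.astype(np.uint8),cv2.MORPH_OPEN,np.ones((5,5)))
    cs=cv2.findContours(m,0,2)[0]; c=max(cs,key=cv2.contourArea)
    b=cv2.boxPoints(cv2.minAreaRect(cv2.convexHull(c))); q=cv2.approxPolyDP(cv2.convexHull(c),8,True)[:,0]
    P=plane('top',b,z)[:,:2]; e=np.diff(np.r_[P,P[:1]],axis=0)
    print(name,b.round(1).tolist(),'poly',q.tolist(),'ctr',P.mean(0).round(4),'len',np.hypot(*e.T).round(3),'ang',np.arctan2(e[:,1],e[:,0]).round(3))
roi=np.zeros(im.shape[:2],bool); roi[175:360,175:475]=1
print('lid px',hsv[240,360],'bench',hsv[370,260],'clip',hsv[281,356])
rect(roi&(hsv[...,1]>60)&(hsv[...,2]>60)&(np.arange(640)<325)[None],.018,'board')
rect(roi&(hsv[...,2]>165)&(np.arange(640)>320)[None],.126,'lid')
t=cv2.resize(im[175:330,325:475],None,fx=4,fy=4,interpolation=2)
cv2.imwrite('pics/tc.png',t[:600])
s=cv2.imread('pics/side0.png'); cv2.imwrite('pics/sc.png',cv2.resize(s[210:390,180:390],None,fx=3.3,fy=3.3,interpolation=2))
E
```

```text
lid px [ 10  13 172] bench [ 20   6 138] clip [135   9 119]
board [[182.0, 207.6999969482422], [302.6000061035156, 202.6999969482422], [308.6000061035156, 347.6000061035156], [188.0, 352.70001220703125]] poly [[301, 203], [308, 346], [188, 352], [190, 210]] ctr [0.4827 0.1795] len [0.298 0.34  0.276 0.34 ] ang [-1.658  3.062  1.482 -0.016]
lid [[337.70001220703125, 207.10000610351562], [425.70001220703125, 182.3000030517578], [457.79998779296875, 296.29998779296875], [369.79998779296875, 321.0]] poly [[421, 187], [456, 295], [371, 319], [340, 207]] ctr [ 0.4888 -0.1684] len [0.203 0.251 0.192 0.248] ang [-1.422 -3.057  1.704  0.132]
```

View pics/tc.png

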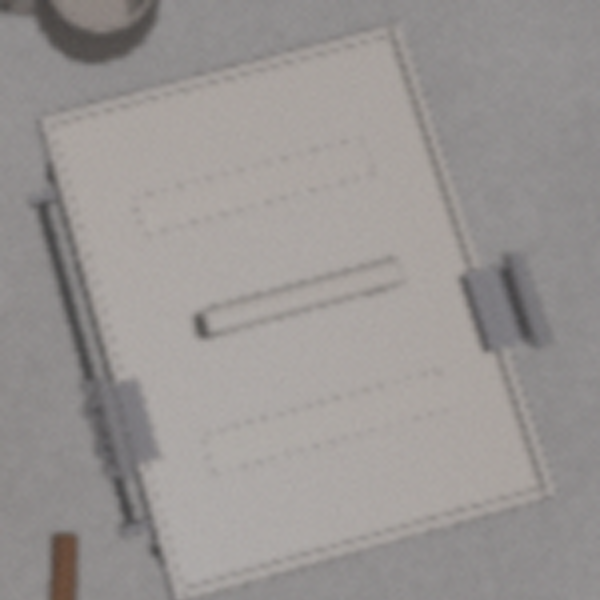

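View pics/sc.png

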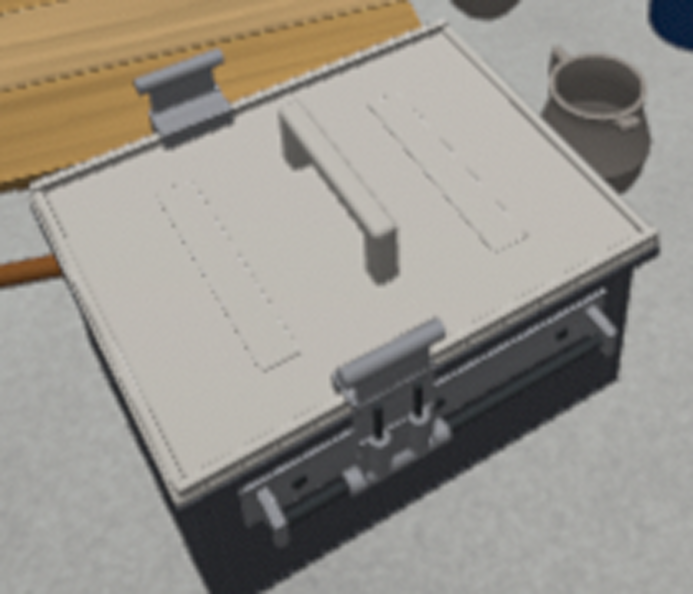

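The crops show the near (−y) roll from about (340,382) to (440,325) in the side crop and the far (+y) roll from about (140,86) to (220,57). In the top crop the clips sit at (525,300) and (120,425).

```bash
python3 - <<'E'
from h import *
T=lambda a:np.array(a)/4+[325,175]
S=lambda a:np.array(a)/3.3+[180,210]
C=plane('top',T([(42,118),(393,28),(552,492),(178,598)]),.133)[:,:2]
print('lid top',C.round(4).tolist(),C.mean(0))
e=np.diff(np.r_[C,C[:1]],axis=0);print(np.hypot(*e.T),np.arctan2(e[:,1],e[:,0]))
C2=plane('side',S([(38,190),(443,25),(655,240),(183,495)]),.131)[:,:2]
print('lid side',C2.round(4).tolist(),C2.mean(0)); e=np.diff(np.r_[C2,C2[:1]],axis=0);print(np.hypot(*e.T),np.arctan2(e[:,1],e[:,0]))
g=plane('side',S([(340,382),(440,327),(140,87),(218,58)]),.162); print('grips side',g.round(4).tolist())
gt=plane('top',T([(508+15,256),(545,345)]),.162);print('grip b top',gt.round(4).tolist())
h=plane('top',T([(202,325),(395,272)]),.166-.0);print('handle',h.round(4).tolist(),h.mean(0))
# estimate-based projections
th=(np.arctan2(*(C[1]-C[2])[::-1])+np.arctan2(*(C[0]-C[3])[::-1]))/2;print('th',th)
B=plane('top',[(190.0,207),(302,203),(308,347),(188,352)],.018)[:,:2];print('board',B.round(4).tolist(),B.mean(0))
E
```

```text
lid top [[0.6026, -0.0499], [0.6276, -0.2482], [0.3733, -0.2845], [0.3463, -0.0846]] [ 0.48744822 -0.16682836]
[0.19981501 0.25688701 0.20171719 0.25869332] [-1.44549576 -2.99958331  1.70517434  0.13457114]
lid side [[0.3501, -0.09], [0.6028, -0.0555], [0.6284, -0.257], [0.3752, -0.2897]] [ 0.48915282 -0.17305375]
[0.25503475 0.20314989 0.25530962 0.20136051] [ 0.13554022 -1.44432498 -3.01307178  1.69585321]
grips side [[0.4478, -0.2873, 0.162], [0.4978, -0.2799, 0.162], [0.4146, -0.0683, 0.162], [0.46, -0.0629, 0.162]]
grip b top [[0.4934, -0.2839, 0.162], [0.4474, -0.2859, 0.162]]
handle [[0.4797, -0.1139, 0.166], [0.4936, -0.216, 0.166]] [ 0.48666005 -0.16492532  0.166     ]
th 0.13829024069098123
board [[0.6645, 0.3001], [0.6387, 0.0246], [0.3024, 0.0512], [0.3269, 0.3253]] [0.48311647 0.17527414]
```

```bash
cat >> h.py <<'E'
def go(goal,yaw=None,s=None):
    "shift and turn in tool axes to bring the TCP to goal, tool down, tool y at world yaw"
    s=s or r.get_state(); Q=R.from_quat(s['eef_rot'])
    d=Q.inv().apply(np.array(goal)-s['tool_pos']); out='xyz %s'%d.round(4).tolist()
    if yaw is not None:
        y=np.array([np.cos(yaw),np.sin(yaw),0]); z=np.array([0,0,-1.]); M=np.c_[np.cross(y,z),y,z]
        out+=' rot %s'%(Q.inv()*R.from_matrix(M)).as_rotvec().round(4).tolist()
    print(out,'| pos',s['tool_pos'].round(4),'t',s['clock'])
E
python3 - <<'E'
from h import *
go([.437,-.066,.25],.135)
E
```

```text
xyz [-0.4303, -0.5242, -0.0111] rot [-0.0014, 0.001, 1.0571] | pos [0.231  0.5802 0.238 ] t 0.1
```

>>> carry_out(plan=[{"rot": [0,0,0.12],"xyz": [-0.03,-0.02,-0.01],"grip": 0},{"rot": [0,0,0.24],"xyz": [-0.065,-0.045,-0.01],"grip": 0},{"rot": [0,0,0.36],"xyz": [-0.1,-0.07,-0.01],"grip": 0},{"rot": [0,0,0.48],"xyz": [-0.135,-0.095,-0.01],"grip": 0},{"rot": [0,0,0.6],"xyz": [-0.17,-0.12,-0.01],"grip": 0},{"rot": [0,0,0.7],"xyz": [-0.205,-0.145,-0.01],"grip": 0},{"rot": [0,0,0.8],"xyz": [-0.24,-0.17,-0.01],"grip": 0},{"rot": [0,0,0.9],"xyz": [-0.275,-0.195,-0.01],"grip": 0}], squeeze=40)

```text
clock: 0.77
tool_pos: [0.4099, 0.3039, 0.2486]
eef_rot: [0.599, 0.801, -0.0, -0.0]
contact_force: [0.7, 0.9, 0.0]
opening: 0.999
finger_force: 0.0
```

```bash
python3 - <<'E'
from h import *
go([.437,-.066,.25],.135); print(r.get_state()['q'].round(2))
E
```

```text
xyz [-0.3624, -0.0789, -0.0013] rot [-0.0003, 0.0001, 0.1524] | pos [0.4099 0.3039 0.2486] t 0.7667
[-0.75  0.52  0.03  1.9  -0.02  0.72 -0.42]
```

>>> carry_out(plan=[{"rot": [0,0,0.04],"xyz": [-0.04,-0.009,0],"grip": 0},{"rot": [0,0,0.08],"xyz": [-0.08,-0.018,0],"grip": 0},{"rot": [0,0,0.11],"xyz": [-0.12,-0.027,0],"grip": 0},{"rot": [0,0,0.14],"xyz": [-0.16,-0.036,0],"grip": 0},{"rot": [0,0,0.157],"xyz": [-0.2,-0.044,0],"grip": 0},{"rot": [0,0,0.157],"xyz": [-0.24,-0.053,0],"grip": 0},{"rot": [0,0,0.157],"xyz": [-0.28,-0.062,0],"grip": 0},{"rot": [0,0,0.157],"xyz": [-0.315,-0.07,0],"grip": 0}])

```text
clock: 1.43
tool_pos: [0.4326, -0.0187, 0.2486]
eef_rot: [0.658, 0.753, -0.0, 0.0]
contact_force: [1.4, -0.8, -0.3]
opening: 0.999
finger_force: 0.0
```

>>> carry_out(plan=[{"rot": [0,0,0],"xyz": [-0.02,-0.002,0],"grip": 0},{"rot": [0,0,0],"xyz": [-0.035,-0.003,0],"grip": 0},{"rot": [0,0,0],"xyz": [-0.04,-0.003,0],"grip": 0},{"rot": [0,0,0],"xyz": [-0.04,-0.003,0],"grip": 0},{"rot": [0,0,0],"xyz": [-0.04,-0.003,0],"grip": 0}])

```text
clock: 1.85
tool_pos: [0.4355, -0.0552, 0.2486]
eef_rot: [0.657, 0.753, 0.0, -0.0]
contact_force: [0.9, -0.2, 0.6]
opening: 1.003
finger_force: 0.0
```

```bash
python3 - <<'E'
from h import *
go([.437,-.066,.25],.135); s=r.get_state()
im=r.snapshot('wrist'); cv2.imwrite('pics/w1.png',im[:,:,::-1])
print(wproj([[.437,-.066,.162],[.4373-.025,-.066-.0034,.162],[.4373+.025,-.066+.0034,.162]]).round(0))
E
```

```text
xyz [-0.011, 0.0001, -0.0014] rot [-0.0001, -0.0008, 0.0009] | pos [ 0.4355 -0.0552  0.2486] t 1.85
[[322. 221.]
 [290. 221.]
 [353. 221.]]
```

View pics/w1.png

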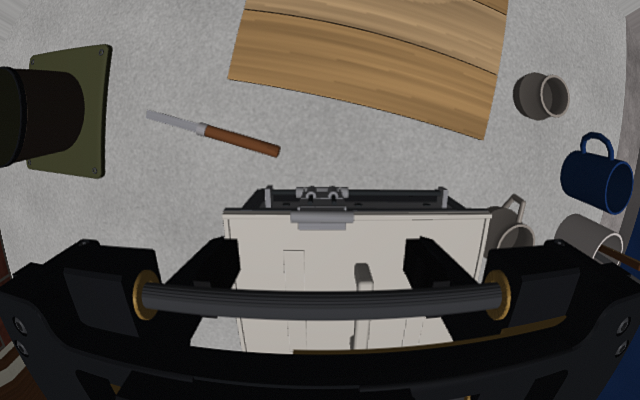

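The wrist view shows the far roll spanning columns 290–354 at row ~217 and the lid's edge level across, so the yaw is right.

```bash
python3 - <<'E'
from h import *
im=cv2.imread('pics/w1.png'); s=r.get_state()
print(im[205:235:1,322].mean(1).round(0).tolist()); print(im[217,280:365].mean(1).round(0).tolist())
P=wplane([(290,217),(354,217),(322,217)],.162,s); print(P.round(4).tolist())
# rail ends, lid corners (rib top)
L=wplane([(224,210.),(491,214.)],.133,s); print(L.round(4).tolist(), np.arctan2(*(L[1]-L[0])[1::-1]),np.hypot(*(L[1]-L[0])[:2]),(L.mean(0)))
go([P[2,0],P[2,1],.143],.135)
E
```

```text
[38.0, 65.0, 67.0, 43.0, 40.0, 38.0, 56.0, 80.0, 97.0, 110.0, 121.0, 127.0, 130.0, 130.0, 126.0, 125.0, 118.0, 102.0, 115.0, 131.0, 132.0, 130.0, 130.0, 128.0, 131.0, 149.0, 177.0, 177.0, 176.0, 175.0]
[176.0, 176.0, 176.0, 176.0, 177.0, 176.0, 176.0, 176.0, 178.0, 178.0, 133.0, 126.0, 132.0, 132.0, 132.0, 133.0, 132.0, 132.0, 133.0, 131.0, 132.0, 131.0, 133.0, 132.0, 132.0, 132.0, 133.0, 132.0, 132.0, 133.0, 132.0, 131.0, 131.0, 131.0, 131.0, 131.0, 132.0, 130.0, 131.0, 131.0, 131.0, 130.0, 130.0, 130.0, 129.0, 130.0, 130.0, 129.0, 129.0, 130.0, 129.0, 129.0, 130.0, 129.0, 130.0, 128.0, 129.0, 128.0, 128.0, 128.0, 127.0, 127.0, 127.0, 127.0, 126.0, 126.0, 127.0, 126.0, 125.0, 126.0, 126.0, 124.0, 123.0, 138.0, 161.0, 176.0, 177.0, 175.0, 176.0, 175.0, 175.0, 174.0, 175.0, 175.0, 176.0]
[[0.4117, -0.0663, 0.162], [0.4622, -0.0593, 0.162], [0.4369, -0.0628, 0.162]]
[[0.3485, -0.0786, 0.133], [0.6042, -0.0478, 0.133]] 0.11969875010573955 0.2575772320858929 [ 0.47634754 -0.06318157  0.133     ]
xyz [-0.0083, 0.0004, 0.1056] rot [-0.0002, -0.0009, 0.0021] | pos [ 0.4355 -0.0547  0.2486] t 1.9
```

>>> carry_out(plan=[{"rot": [0,0,0],"xyz": [-0.008,0,0.02],"grip": 0},{"rot": [0,0,0],"xyz": [-0.008,0,0.045],"grip": 0},{"rot": [0,0,0],"xyz": [-0.008,0,0.065],"grip": 0},{"rot": [0,0,0],"xyz": [-0.008,0,0.08],"grip": 0},{"rot": [0,0,0],"xyz": [-0.008,0,0.095],"grip": 0},{"rot": [0,0,0],"xyz": [-0.008,0,0.104],"grip": 0},{"rot": [0,0,0],"xyz": [-0.008,0,0.104],"grip": 0},{"rot": [0,0,0],"xyz": [-0.008,0,0.104],"grip": 0}])

```text
clock: 2.57
tool_pos: [0.4365, -0.0627, 0.1445]
eef_rot: [0.657, 0.754, -0.0, -0.001]
contact_force: [-0.2, 0.2, 0.1]
opening: 0.999
finger_force: 0.0
```

```bash
python3 - <<'E'
from h import *
s=r.get_state(); go([.4369,-.0627,.144],.135)
im=r.snapshot('wrist'); cv2.imwrite('pics/w2.png',im[:,:,::-1])
E
```

```text
xyz [-0.0001, 0.0004, 0.0005] rot [-0.0009, -0.0008, 0.0023] | pos [ 0.4365 -0.0627  0.1445] t 2.5667
```

View pics/w2.png

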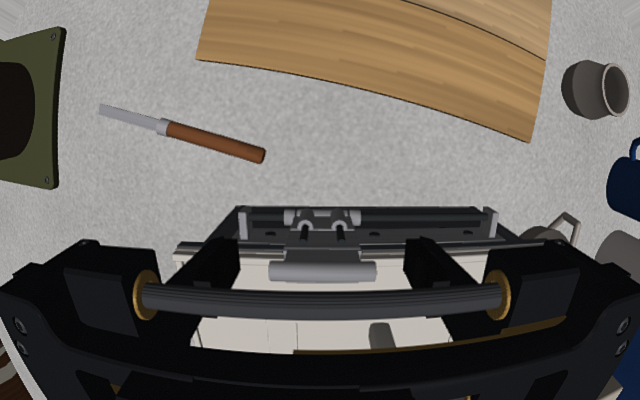

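The roll (270–376, row 271) lies centred between the open fingers, so I'll close on it.

>>> carry_out(plan=[{"rot": [0,0,0],"xyz": [0,0,0],"grip": 255},{"rot": [0,0,0],"xyz": [0,0,0],"grip": 255},{"rot": [0,0,0],"xyz": [0,0,0],"grip": 255},{"rot": [0,0,0],"xyz": [0,0,0],"grip": 255},{"rot": [0,0,0],"xyz": [0,0,0],"grip": 255},{"rot": [0,0,0],"xyz": [0,0,0],"grip": 255},{"rot": [0,0,0],"xyz": [0,0,0],"grip": 255},{"rot": [0,0,0],"xyz": [0,0,0],"grip": 255}], squeeze=40)

```text
clock: 3.28
tool_pos: [0.4368, -0.064, 0.1448]
eef_rot: [0.658, 0.753, 0.0, 0.0]
contact_force: [0.0, 0.1, 2.1]
opening: 0.549
finger_force: 40.0
```

>>> carry_out(plan=[{"rot": [0,0,0],"xyz": [0,0,-0.003],"grip": 255},{"rot": [0,0,0],"xyz": [0,0,-0.006],"grip": 255},{"rot": [0,0,0],"xyz": [0,0,-0.009],"grip": 255},{"rot": [0,0,0],"xyz": [0,0,-0.009],"grip": 255},{"rot": [0,0,0],"xyz": [0,0,-0.009],"grip": 255},{"rot": [0,0,0],"xyz": [0,0,-0.009],"grip": 255}])

```text
clock: 3.78
tool_pos: [0.4366, -0.0639, 0.1535]
eef_rot: [0.658, 0.753, 0.0, -0.0]
contact_force: [1.5, -0.6, -11.6]
opening: 0.552
finger_force: 40.0
```

>>> carry_out(plan=[{"rot": [0,0,0],"xyz": [0.006,0,0],"grip": 255},{"rot": [0,0,0],"xyz": [0.012,0,0.001],"grip": 255},{"rot": [0,0,0],"xyz": [0.0185,0,0.002],"grip": 255},{"rot": [0,0,0],"xyz": [0.0245,0,0.0035],"grip": 255},{"rot": [0,0,0],"xyz": [0.0305,0,0.0055],"grip": 255},{"rot": [0,0,0],"xyz": [0.036,0,0.008],"grip": 255},{"rot": [0,0,0],"xyz": [0.042,0,0.0105],"grip": 255},{"rot": [0,0,0],"xyz": [0.0465,0,0.0135],"grip": 255}])

```text
clock: 4.45
tool_pos: [0.4303, -0.0185, 0.1403]
eef_rot: [0.658, 0.753, -0.0, 0.001]
contact_force: [1.8, -6.9, -7.6]
opening: 0.553
finger_force: 40.0
```

>>> carry_out(plan=[{"rot": [0,0,0],"xyz": [0.006,0,0.005],"grip": 255},{"rot": [0,0,0],"xyz": [0.011,0,0.01],"grip": 255},{"rot": [0,0,0],"xyz": [0.013,0,0.0165],"grip": 255},{"rot": [0,0,0],"xyz": [0.013,0,0.0165],"grip": 255},{"rot": [0,0,0],"xyz": [0.013,0,0.0165],"grip": 0},{"rot": [0,0,0],"xyz": [0.013,0,0.0165],"grip": 0},{"rot": [0,0,0],"xyz": [0.013,0,0.0165],"grip": 0},{"rot": [0,0,0],"xyz": [0.013,0,0.0165],"grip": 0}])

```text
clock: 5.12
tool_pos: [0.4283, -0.0043, 0.124]
eef_rot: [0.657, 0.754, 0.0, -0.0]
contact_force: [-0.2, -0.2, 0.0]
opening: 0.83
finger_force: 0.0
```

>>> carry_out(plan=[{"rot": [0,0,0],"xyz": [0,0,0],"grip": 0},{"rot": [0,0,0],"xyz": [0,0,-0.02],"grip": 0},{"rot": [0,0,0],"xyz": [0,0,-0.05],"grip": 0},{"rot": [0,0,0],"xyz": [0,0,-0.08],"grip": 0},{"rot": [0,0,0],"xyz": [0,0,-0.11],"grip": 0},{"rot": [0,0,0],"xyz": [0,0,-0.12],"grip": 0}])

```text
clock: 5.62
tool_pos: [0.4299, -0.0049, 0.2472]
eef_rot: [0.658, 0.753, 0.002, 0.002]
contact_force: [-0.6, 0.4, -0.2]
opening: 1.0
finger_force: 0.0
```

```bash
python3 - <<'E'
from h import *
im=r.snapshot('side'); w=r.snapshot('wrist')
a=cv2.resize(im[200:350,180:400],None,fx=2.5,fy=2.5); b=cv2.resize(w[150:250,180:520],(550,162))
cv2.imwrite('pics/c1.png',np.vstack([a,b])[:,:,::-1])
go([.4745,-.2845,.25],.135)
E
```

```text
xyz [-0.2832, 0.0067, -0.0044] rot [0.005, -0.0001, 0.0001] | pos [ 0.4297 -0.0048  0.2456] t 5.7167
```

View pics/c1.png

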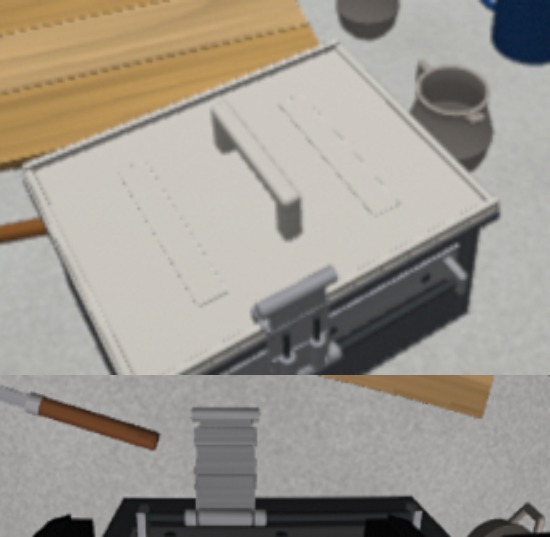

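The far clip hangs open. Now I'll hover over the near one.

>>> carry_out(plan=[{"rot": [0,0,0],"xyz": [-0.03,0.001,0],"grip": 0},{"rot": [0,0,0],"xyz": [-0.07,0.002,0],"grip": 0},{"rot": [0,0,0],"xyz": [-0.11,0.003,0],"grip": 0},{"rot": [0,0,0],"xyz": [-0.15,0.003,0],"grip": 0},{"rot": [0,0,0],"xyz": [-0.19,0.004,0],"grip": 0},{"rot": [0,0,0],"xyz": [-0.225,0.004,0],"grip": 0},{"rot": [0,0,0],"xyz": [-0.255,0.005,0],"grip": 0},{"rot": [0,0,0],"xyz": [-0.28,0.005,0],"grip": 0}])

```text
clock: 6.38
tool_pos: [0.4702, -0.2843, 0.2419]
eef_rot: [0.659, 0.752, -0.0, -0.001]
contact_force: [0.4, 0.3, -0.3]
opening: 1.002
finger_force: 0.0
```

>>> carry_out(plan=[{"rot": [0,0,0],"xyz": [0,0,0],"grip": 0},{"rot": [0,0,0],"xyz": [0,0,0],"grip": 0},{"rot": [0,0,0],"xyz": [0,0,0],"grip": 0},{"rot": [0,0,0],"xyz": [0,0,0],"grip": 0}])

```text
clock: 6.72
tool_pos: [0.471, -0.2798, 0.2429]
eef_rot: [0.657, 0.754, 0.0, -0.001]
contact_force: [0.8, -0.3, -0.5]
opening: 0.997
finger_force: 0.0
```

```bash
python3 - <<'E'
from h import *
go([.4725,-.282,.144],.135)
im=r.snapshot('wrist'); cv2.imwrite('pics/w3.png',im[:,:,::-1])
print(wproj([[.4725,-.282,.162],[.4725-.0248,-.282-.0034,.162],[.4725+.0248,-.282+.0034,.162]]).round(0))
E
```

```text
xyz [-0.0026, 0.0013, 0.0989] rot [-0.0012, -0.0022, 0.0023] | pos [ 0.471  -0.2798  0.2429] t 6.7167
[[323. 212.]
 [291. 212.]
 [355. 212.]]
```

View pics/w3.png

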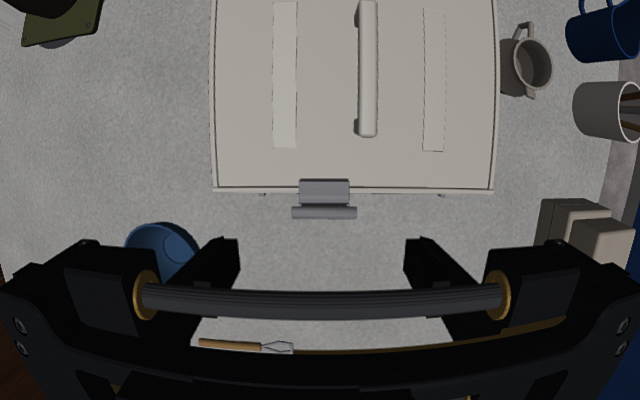

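The near roll spans columns 291–357 at row 212, within 1 px of prediction, so I'll descend.

>>> carry_out(plan=[{"rot": [0,0,0],"xyz": [-0.0025,0.0015,0.02],"grip": 0},{"rot": [0,0,0],"xyz": [-0.0025,0.0015,0.045],"grip": 0},{"rot": [0,0,0],"xyz": [-0.0025,0.0015,0.065],"grip": 0},{"rot": [0,0,0],"xyz": [-0.0025,0.0015,0.085],"grip": 0},{"rot": [0,0,0],"xyz": [-0.0025,0.0015,0.0985],"grip": 0},{"rot": [0,0,0],"xyz": [-0.0025,0.0015,0.0985],"grip": 0},{"rot": [0,0,0],"xyz": [-0.0025,0.0015,0.0985],"grip": 0},{"rot": [0,0,0],"xyz": [-0.0025,0.0015,0.0985],"grip": 0}])

```text
clock: 7.43
tool_pos: [0.4737, -0.2838, 0.146]
eef_rot: [0.657, 0.754, 0.0, 0.001]
contact_force: [0.2, 0.1, -0.0]
opening: 0.999
finger_force: 0.0
```

```bash
python3 - <<'E'
from h import *
go([.473,-.282,.144],.135)
im=r.snapshot('wrist'); g=im.mean(2); W=g[255:295,230:420]
s=r.get_state(); uv=wproj([[.473,-.282,.162],[.473-.0248,-.282-.0034,.162],[.473+.0248,-.282+.0034,.162]]).round(0); print(uv)
print(g[int(uv[0,1]),230:420:3].round(0).tolist()); print(g[250:300,int(uv[0,0])].round(0).tolist())
E
```

```text
xyz [0.0019, -0.0004, 0.002] rot [0.0012, 0.0005, 0.001] | pos [ 0.4737 -0.2838  0.146 ] t 7.4333
[[321. 265.]
 [268. 265.]
 [373. 265.]]
[3.0, 3.0, 5.0, 17.0, 135.0, 133.0, 131.0, 132.0, 133.0, 137.0, 135.0, 141.0, 131.0, 117.0, 116.0, 117.0, 116.0, 115.0, 115.0, 114.0, 112.0, 111.0, 111.0, 111.0, 111.0, 109.0, 109.0, 108.0, 108.0, 107.0, 106.0, 105.0, 106.0, 106.0, 105.0, 105.0, 105.0, 105.0, 104.0, 105.0, 103.0, 103.0, 103.0, 103.0, 103.0, 103.0, 103.0, 103.0, 96.0, 139.0, 140.0, 140.0, 133.0, 139.0, 135.0, 136.0, 134.0, 145.0, 3.0, 7.0, 6.0, 4.0, 7.0, 5.0]
[37.0, 36.0, 36.0, 37.0, 36.0, 35.0, 34.0, 45.0, 55.0, 64.0, 74.0, 80.0, 87.0, 93.0, 100.0, 106.0, 110.0, 112.0, 114.0, 113.0, 112.0, 114.0, 113.0, 109.0, 105.0, 98.0, 91.0, 131.0, 137.0, 135.0, 133.0, 130.0, 126.0, 126.0, 126.0, 131.0, 136.0, 136.0, 136.0, 135.0, 120.0, 62.0, 13.0, 12.0, 18.0, 28.0, 26.0, 20.0, 28.0, 35.0]
```

>>> carry_out(plan=[{"rot": [0,0,0],"xyz": [0.0015,0,0.0015],"grip": 0},{"rot": [0,0,0],"xyz": [0.0015,0,0.0015],"grip": 255},{"rot": [0,0,0],"xyz": [0.0015,0,0.0015],"grip": 255},{"rot": [0,0,0],"xyz": [0.0015,0,0.0015],"grip": 255},{"rot": [0,0,0],"xyz": [0.0015,0,0.0015],"grip": 255},{"rot": [0,0,0],"xyz": [0.0015,0,0.0015],"grip": 255},{"rot": [0,0,0],"xyz": [0.0015,0,0.0015],"grip": 255},{"rot": [0,0,0],"xyz": [0.0015,0,0.0015],"grip": 255}])

```text
clock: 8.15
tool_pos: [0.473, -0.2827, 0.1437]
eef_rot: [0.658, 0.753, 0.0, 0.0]
contact_force: [-0.0, -0.1, -0.0]
opening: 0.549
finger_force: 40.0
```

>>> carry_out(plan=[{"rot": [0,0,0],"xyz": [0,0,-0.003],"grip": 255},{"rot": [0,0,0],"xyz": [0,0,-0.006],"grip": 255},{"rot": [0,0,0],"xyz": [0,0,-0.009],"grip": 255},{"rot": [0,0,0],"xyz": [0,0,-0.009],"grip": 255},{"rot": [0,0,0],"xyz": [0,0,-0.009],"grip": 255},{"rot": [0,0,0],"xyz": [0,0,-0.009],"grip": 255}])

```text
clock: 8.65
tool_pos: [0.4727, -0.2824, 0.1523]
eef_rot: [0.658, 0.753, 0.0, -0.0]
contact_force: [1.1, -0.5, -11.7]
opening: 0.55
finger_force: 40.0
```

Outward is now −x in the tool frame.

>>> carry_out(plan=[{"rot": [0,0,0],"xyz": [-0.006,0,0],"grip": 255},{"rot": [0,0,0],"xyz": [-0.012,0,0.001],"grip": 255},{"rot": [0,0,0],"xyz": [-0.0185,0,0.002],"grip": 255},{"rot": [0,0,0],"xyz": [-0.0245,0,0.0035],"grip": 255},{"rot": [0,0,0],"xyz": [-0.0305,0,0.0055],"grip": 255},{"rot": [0,0,0],"xyz": [-0.036,0,0.008],"grip": 255},{"rot": [0,0,0],"xyz": [-0.042,0,0.0105],"grip": 255},{"rot": [0,0,0],"xyz": [-0.0465,0,0.0135],"grip": 255}])

```text
clock: 9.32
tool_pos: [0.4785, -0.3274, 0.1387]
eef_rot: [0.658, 0.753, 0.001, -0.002]
contact_force: [-0.3, 8.1, -7.0]
opening: 0.552
finger_force: 40.0
```

>>> carry_out(plan=[{"rot": [0,0,0],"xyz": [-0.006,0,0.005],"grip": 255},{"rot": [0,0,0],"xyz": [-0.011,0,0.01],"grip": 255},{"rot": [0,0,0],"xyz": [-0.013,0,0.0165],"grip": 255},{"rot": [0,0,0],"xyz": [-0.013,0,0.0165],"grip": 255},{"rot": [0,0,0],"xyz": [-0.013,0,0.0165],"grip": 0},{"rot": [0,0,0],"xyz": [-0.013,0,0.0165],"grip": 0},{"rot": [0,0,0],"xyz": [-0.013,0,0.0165],"grip": 0},{"rot": [0,0,0],"xyz": [-0.013,0,0.0165],"grip": 0}])

```text
clock: 9.98
tool_pos: [0.481, -0.3434, 0.1237]
eef_rot: [0.658, 0.753, -0.0, 0.001]
contact_force: [-0.4, 0.2, -0.0]
opening: 0.832
finger_force: 0.0
```

>>> carry_out(plan=[{"rot": [0,0,0],"xyz": [0,0,0],"grip": 0},{"rot": [0,0,0],"xyz": [0,0,-0.02],"grip": 0},{"rot": [0,0,0],"xyz": [0,0,-0.05],"grip": 0},{"rot": [0,0,0],"xyz": [0,0,-0.08],"grip": 0},{"rot": [0,0,0],"xyz": [0,0,-0.11],"grip": 0},{"rot": [0,0,0],"xyz": [0,0,-0.125],"grip": 0},{"rot": [0,0,0],"xyz": [0,0,-0.125],"grip": 0},{"rot": [0,0,0],"xyz": [0,0,-0.125],"grip": 0}])

```text
clock: 10.65
tool_pos: [0.481, -0.342, 0.2485]
eef_rot: [0.658, 0.753, 0.0, 0.001]
contact_force: [-0.0, 0.2, 0.3]
opening: 1.0
finger_force: 0.0
```

```bash
python3 - <<'E'
from h import *
go([.488,-.169,.25],.135); s=r.get_state()
w=r.snapshot('wrist'); im=r.snapshot('side')
a=cv2.resize(im[200:390,180:400],None,fx=2.3,fy=2.3)
w=w[:250,100:606]
cv2.imwrite('pics/c2.png',np.vstack([a[:340],w])[:,:,::-1])
print(wproj([[.488,-.169,.166]]),s['tool_pos'],s['eef_rot'])
E
```

```text
xyz [0.1705, 0.0302, -0.0017] rot [0.0015, 0.0016, -0.0002] | pos [ 0.481  -0.342   0.2485] t 10.65
[[363.76242737 -10.04055192]] [ 0.48102181 -0.34204354  0.2484912 ] [6.57884099e-01 7.53118427e-01 3.79873472e-05 1.07061986e-03]
```

View pics/c2.png

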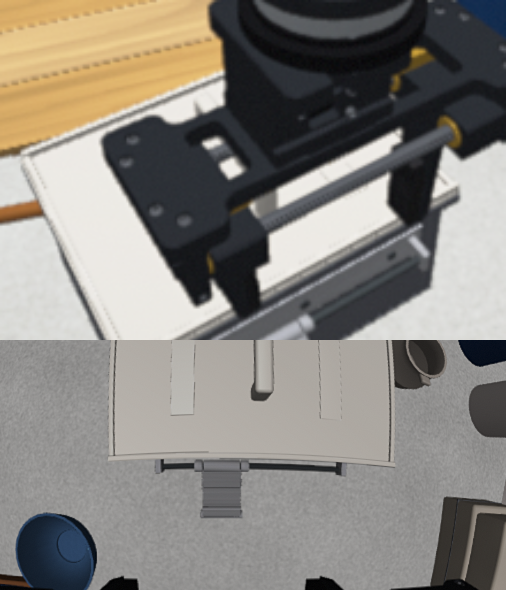

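Both clips hang open. I'll work out the handle line from w3 (bar columns 359–377 at row ~60) and go over it.

```bash
python3 - <<'E'
from h import *
g=cv2.imread('pics/w3.png',0).astype(float)
for v in (30,70,105): print(v,g[v,350:388].astype(int).tolist())
print(g[100:145,368].astype(int).tolist())
s=dict(tool_pos=np.array([.471,-.2798,.2429]),eef_rot=np.array([.6575,.7535,0,-.001]))
P=wplane([(368,30),(368,70),(368,105),(368,122)],.166,s);print(P.round(4).tolist())
u=np.array([np.cos(.135),np.sin(.135)]); print(((P[:,:2]-[.488,-.169])@u).round(4))
E
```

```text
30 [158, 157, 158, 158, 157, 159, 161, 141, 80, 89, 129, 145, 157, 168, 167, 167, 166, 165, 163, 163, 162, 161, 160, 160, 156, 140, 122, 112, 160, 160, 159, 158, 158, 158, 157, 158, 158, 157]
70 [158, 158, 158, 159, 158, 160, 162, 139, 92, 87, 122, 143, 159, 171, 171, 170, 168, 167, 166, 165, 165, 163, 162, 161, 161, 146, 128, 111, 137, 161, 159, 159, 157, 158, 158, 157, 158, 158]
105 [159, 160, 160, 160, 160, 161, 163, 113, 79, 100, 131, 147, 163, 174, 172, 170, 170, 169, 167, 166, 166, 165, 163, 163, 156, 140, 121, 118, 160, 160, 160, 159, 159, 159, 159, 159, 158, 159]
[168, 167, 168, 168, 168, 167, 168, 167, 168, 168, 168, 168, 167, 168, 168, 169, 167, 168, 168, 167, 169, 168, 168, 168, 168, 169, 168, 168, 168, 168, 168, 169, 169, 166, 155, 138, 116, 104, 152, 162, 160, 160, 159, 161, 160]
[[0.4855, -0.1413, 0.166], [0.4894, -0.1715, 0.166], [0.493, -0.197, 0.166], [0.4949, -0.2092, 0.166]]
[0.0012 0.001  0.0012 0.0014]
```

>>> carry_out(plan=[{"rot": [0,0,0],"xyz": [0.03,0.006,0],"grip": 0},{"rot": [0,0,0],"xyz": [0.065,0.012,0],"grip": 0},{"rot": [0,0,0],"xyz": [0.1,0.018,0],"grip": 0},{"rot": [0,0,0],"xyz": [0.135,0.024,0],"grip": 0},{"rot": [0,0,0],"xyz": [0.16,0.03,0],"grip": 0},{"rot": [0,0,0],"xyz": [0.1705,0.03,0],"grip": 0},{"rot": [0,0,0],"xyz": [0.1705,0.03,0],"grip": 0},{"rot": [0,0,0],"xyz": [0.1705,0.03,0],"grip": 0}])

```text
clock: 11.42
tool_pos: [0.487, -0.1696, 0.247]
eef_rot: [0.658, 0.753, -0.001, -0.0]
contact_force: [0.4, -0.5, -0.1]
opening: 0.999
finger_force: 0.0
```

>>> carry_out(plan=[{"rot": [0,0,0],"xyz": [0.001,0.0015,0.02],"grip": 0},{"rot": [0,0,0],"xyz": [0.001,0.0015,0.045],"grip": 0},{"rot": [0,0,0],"xyz": [0.001,0.0015,0.07],"grip": 0},{"rot": [0,0,0],"xyz": [0.001,0.0015,0.09],"grip": 0},{"rot": [0,0,0],"xyz": [0.001,0.0015,0.105],"grip": 0},{"rot": [0,0,0],"xyz": [0.001,0.0015,0.105],"grip": 0},{"rot": [0,0,0],"xyz": [0.001,0.0015,0.105],"grip": 120},{"rot": [0,0,0],"xyz": [0.001,0.0015,0.105],"grip": 255}], squeeze=40)

```text
clock: 12.08
tool_pos: [0.4892, -0.1691, 0.1433]
eef_rot: [0.659, 0.752, -0.0, 0.001]
contact_force: [-0.7, 0.2, -0.2]
opening: 0.875
finger_force: 0.0
```

>>> carry_out(plan=[{"rot": [0,0,0],"xyz": [0,0,0],"grip": 255},{"rot": [0,0,0],"xyz": [0,0,0],"grip": 255},{"rot": [0,0,0],"xyz": [0,0,0],"grip": 255},{"rot": [0,0,0],"xyz": [0,0,0],"grip": 255},{"rot": [0,0,0],"xyz": [0,0,0],"grip": 255},{"rot": [0,0,0],"xyz": [0,0,0],"grip": 255},{"rot": [0,0,0],"xyz": [0,0,0],"grip": 255},{"rot": [0,0,0],"xyz": [0,0,0],"grip": 255}])

```text
clock: 12.75
tool_pos: [0.4889, -0.1673, 0.1427]
eef_rot: [0.658, 0.753, 0.0, -0.0]
contact_force: [-0.7, 0.5, 0.4]
opening: 0.266
finger_force: 0.0
```

>>> carry_out(plan=[{"rot": [0,0,0],"xyz": [0,0,0],"grip": 255},{"rot": [0,0,0],"xyz": [0,0,0],"grip": 255},{"rot": [0,0,0],"xyz": [0,0,0],"grip": 255},{"rot": [0,0,0],"xyz": [0,0,0],"grip": 255}], squeeze=50)

```text
clock: 13.08
tool_pos: [0.4891, -0.1674, 0.1427]
eef_rot: [0.658, 0.753, 0.0, 0.0]
contact_force: [0.1, 0.0, -0.6]
opening: 0.147
finger_force: 50.0
```

>>> carry_out(plan=[{"rot": [0,0,0],"xyz": [0,0,-0.003],"grip": 255},{"rot": [0,0,0],"xyz": [0,0,-0.006],"grip": 255},{"rot": [0,0,0],"xyz": [0,0,-0.011],"grip": 255},{"rot": [0,0,0],"xyz": [0,0,-0.018],"grip": 255},{"rot": [0,0,0],"xyz": [0,0,-0.026],"grip": 255},{"rot": [0,0,0],"xyz": [0,0,-0.034],"grip": 255},{"rot": [0,0,0],"xyz": [0,0,-0.04],"grip": 255},{"rot": [0,0,0],"xyz": [0,0,-0.04],"grip": 255}])

```text
clock: 13.75
tool_pos: [0.4899, -0.1677, 0.1844]
eef_rot: [0.658, 0.753, 0.001, 0.001]
contact_force: [0.5, -0.4, -3.7]
opening: 0.149
finger_force: 50.0
```

```bash
python3 - <<'E'
from h import *
go([.483,.176,.21],-.077)
E
```

```text
xyz [0.3415, 0.0395, -0.0259] rot [0.0029, 0.0008, 0.212] | pos [ 0.4899 -0.1677  0.1844] t 13.75
```

>>> carry_out(plan=[{"rot": [0,0,0],"xyz": [0.005,0,-0.01],"grip": 255},{"rot": [0,0,0.02],"xyz": [0.02,0.002,-0.018],"grip": 255},{"rot": [0,0,0.05],"xyz": [0.045,0.005,-0.026],"grip": 255},{"rot": [0,0,0.08],"xyz": [0.075,0.009,-0.026],"grip": 255},{"rot": [0,0,0.11],"xyz": [0.105,0.012,-0.026],"grip": 255},{"rot": [0,0,0.14],"xyz": [0.135,0.016,-0.026],"grip": 255},{"rot": [0,0,0.17],"xyz": [0.165,0.019,-0.026],"grip": 255},{"rot": [0,0,0.2],"xyz": [0.195,0.023,-0.026],"grip": 255}])

```text
clock: 14.42
tool_pos: [0.4848, 0.0308, 0.2091]
eef_rot: [0.73, 0.683, -0.0, -0.0]
contact_force: [0.4, 0.3, -4.2]
opening: 0.149
finger_force: 50.0
```

```bash
python3 - <<'E'
from h import *
go([.483,.176,.21],-.077)
E
```

```text
xyz [0.1447, -0.0114, -0.0008] rot [-0.0006, -0.0005, 0.0108] | pos [0.4848 0.0308 0.2091] t 14.4167
```

>>> carry_out(plan=[{"rot": [0,0,0.01],"xyz": [0.03,-0.002,0],"grip": 255},{"rot": [0,0,0.01],"xyz": [0.06,-0.005,0],"grip": 255},{"rot": [0,0,0.01],"xyz": [0.09,-0.007,0],"grip": 255},{"rot": [0,0,0.01],"xyz": [0.115,-0.009,0],"grip": 255},{"rot": [0,0,0.01],"xyz": [0.135,-0.011,0],"grip": 255},{"rot": [0,0,0.01],"xyz": [0.143,-0.011,0],"grip": 255},{"rot": [0,0,0.01],"xyz": [0.143,-0.011,0],"grip": 255},{"rot": [0,0,0.01],"xyz": [0.143,-0.011,0],"grip": 255}])

```text
clock: 15.08
tool_pos: [0.4836, 0.1714, 0.2088]
eef_rot: [0.733, 0.68, -0.0, 0.0]
contact_force: [0.2, -0.7, -3.2]
opening: 0.151
finger_force: 50.0
```

```bash
python3 - <<'E'
from h import *
go([.483,.176,.0505],-.077)
w=r.snapshot('wrist'); t=r.snapshot('top')
a=cv2.resize(t[160:370,160:340],None,fx=1.9,fy=1.9); b=cv2.resize(w,(640,400))
h=np.zeros((400,a.shape[1]+400,3),np.uint8); h[:399,:a.shape[1]]=a[:399]; h[:,a.shape[1]:]=b[:,120:520]
cv2.imwrite('pics/c3.png',h[:,:,::-1]); print(a.shape)
E
```

```text
xyz [0.0047, -0.0009, 0.1583] rot [-0.0003, 0.001, 0.0019] | pos [0.4836 0.1714 0.2088] t 15.0833
(399, 342, 3)
```

View pics/c3.png

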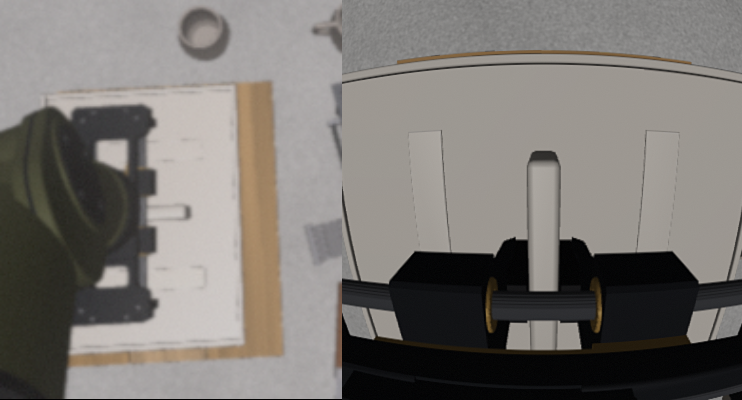

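The lid is held level and square to the board. I'll lower it slowly, stepping ever less near the end.

>>> carry_out(plan=[{"rot": [0,0,0],"xyz": [0.003,0,0.015],"grip": 255},{"rot": [0,0,0],"xyz": [0.004,0,0.035],"grip": 255},{"rot": [0,0,0],"xyz": [0.004,0,0.055],"grip": 255},{"rot": [0,0,0],"xyz": [0.004,0,0.075],"grip": 255},{"rot": [0,0,0],"xyz": [0.004,0,0.095],"grip": 255},{"rot": [0,0,0],"xyz": [0.004,0,0.112],"grip": 255},{"rot": [0,0,0],"xyz": [0.004,0,0.125],"grip": 255},{"rot": [0,0,0],"xyz": [0.004,0,0.13],"grip": 255}])

```text
clock: 15.85
tool_pos: [0.4837, 0.174, 0.0772]
eef_rot: [0.734, 0.679, -0.002, -0.0]
contact_force: [-0.4, 0.3, -3.4]
opening: 0.15
finger_force: 50.0
```

>>> carry_out(plan=[{"rot": [0,0,0],"xyz": [0,0,0.005],"grip": 255},{"rot": [0,0,0],"xyz": [0,0,0.01],"grip": 255},{"rot": [0,0,0],"xyz": [0,0,0.014],"grip": 255},{"rot": [0,0,0],"xyz": [0,0,0.018],"grip": 255},{"rot": [0,0,0],"xyz": [0,0,0.021],"grip": 255},{"rot": [0,0,0],"xyz": [0,0,0.023],"grip": 255},{"rot": [0,0,0],"xyz": [0,0,0.025],"grip": 255},{"rot": [0,0,0],"xyz": [0,0,0.025],"grip": 255}])

```text
clock: 16.52
tool_pos: [0.484, 0.1764, 0.0535]
eef_rot: [0.733, 0.68, -0.0, -0.0]
contact_force: [0.5, 0.1, -4.1]
opening: 0.151
finger_force: 50.0
```

>>> carry_out(plan=[{"rot": [0,0,0],"xyz": [0,0,0.001],"grip": 255},{"rot": [0,0,0],"xyz": [0,0,0.002],"grip": 255},{"rot": [0,0,0],"xyz": [0,0,0.003],"grip": 255},{"rot": [0,0,0],"xyz": [0,0,0.003],"grip": 255},{"rot": [0,0,0],"xyz": [0,0,0.0035],"grip": 255},{"rot": [0,0,0],"xyz": [0,0,0.0035],"grip": 255}])

```text
clock: 17.02
tool_pos: [0.4842, 0.1764, 0.0507]
eef_rot: [0.733, 0.68, 0.0, 0.0]
contact_force: [-1.0, 0.3, 3.1]
opening: 0.149
finger_force: 50.0
```

The lid is down: the force went from −4 N to +3 N. I'll release and retreat.

>>> carry_out(plan=[{"rot": [0,0,0],"xyz": [0,0,0],"grip": 0},{"rot": [0,0,0],"xyz": [0,0,0],"grip": 0},{"rot": [0,0,0],"xyz": [0,0,0],"grip": 0},{"rot": [0,0,0],"xyz": [0,0,0],"grip": 0},{"rot": [0,0,0],"xyz": [0,0,0],"grip": 0},{"rot": [0,0,0],"xyz": [0,0,0],"grip": 0},{"rot": [0,0,0],"xyz": [0,0,0],"grip": 0},{"rot": [0,0,0],"xyz": [0,0,0],"grip": 0}])

```text
clock: 17.68
tool_pos: [0.4841, 0.1763, 0.0502]
eef_rot: [0.733, 0.68, 0.0, -0.0]
contact_force: [0.6, -0.1, -0.1]
opening: 0.727
finger_force: 0.0
```

>>> carry_out(plan=[{"rot": [0,0,0],"xyz": [0,0,-0.01],"grip": 0},{"rot": [0,0,0],"xyz": [0,0,-0.03],"grip": 0},{"rot": [0,0,0],"xyz": [0,0,-0.06],"grip": 0},{"rot": [0,0,0],"xyz": [0,0,-0.09],"grip": 0},{"rot": [0,0,0],"xyz": [0,0,-0.12],"grip": 0},{"rot": [0,0,0],"xyz": [0,0,-0.15],"grip": 0},{"rot": [0,0,0],"xyz": [0,0,-0.15],"grip": 0},{"rot": [0,0,0],"xyz": [0,0,-0.15],"grip": 0}])

```text
clock: 18.35
tool_pos: [0.485, 0.1767, 0.2023]
eef_rot: [0.733, 0.68, 0.002, 0.001]
contact_force: [0.6, 0.5, -0.2]
opening: 1.0
finger_force: 0.0
```

```bash
python3 - <<'E'
from h import *
# lid in the side view: white mask near the board, corners on rib plane
im=r.snapshot('side')[:,:,::-1]; hsv=cv2.cvtColor(np.ascontiguousarray(im),cv2.COLOR_BGR2HSV)
m=((hsv[...,1]<45)&(hsv[...,2]>165)).astype(np.uint8); m[:150]=0; m[300:]=0; m[:,:150]=0; m[:,340:]=0
m=cv2.morphologyEx(m,cv2.MORPH_OPEN,np.ones((3,3)))
c=max(cv2.findContours(m,0,2)[0],key=cv2.contourArea); q=cv2.approxPolyDP(cv2.convexHull(c),6,True)[:,0]
P=plane('side',q,.038)[:,:2]; print(q.tolist(),P.round(3).tolist(),P.mean(0))
b=((hsv[...,1]>70)&(hsv[...,2]>60)&(hsv[...,0]<30)).astype(np.uint8); b[:150]=0;b[290:]=0;b[:,:150]=0;b[:,320:]=0
bc=np.vstack([k for k in cv2.findContours(b,0,2)[0] if cv2.contourArea(k)>30]);bq=cv2.approxPolyDP(cv2.convexHull(bc),5,True)[:,0]
B=plane('side',bq,.018)[:,:2];print(bq.tolist(),B.round(3).tolist())
s=r.get_state();print(s['contact_force'],s['opening'],s['tool_pos'])
E
```

```text
[[339, 157], [339, 241], [150, 299], [150, 150], [316, 150]] [[0.844, 0.284], [0.666, -0.053], [0.262, -0.043], [0.315, 0.58], [0.798, 0.355]] [0.57706699 0.22464337]
[[284, 175], [308, 222], [218, 258], [170, 268], [165, 197]] [[0.662, 0.289], [0.639, 0.06], [0.406, 0.031], [0.305, 0.045], [0.327, 0.322]]
[-0.31891851  0.00402867  0.15578877] 0.9961166681644799 [0.48400043 0.17641409 0.20088765]
```

```bash
python3 - <<'E'
from plant import r
print(r.finish_job())
E
```

```text
the job is handed in; nothing more can be done
None
```

The job is handed in at about 18.5 s of the 72 s allowed: both clips hang open, the lid was set down gently on the ware board, an estimated 10 mm or less off centre, the arm kept clear of the ware, and no verdict was returned. My last camera check of the lid's position failed, so that figure comes from the arm's position and the earlier board measurements.

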